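Empty the catch tray into the tote

TASK

Turn the red lock knob counter-clockwise until the yellow gate of the catch tray is free and slide the gate fully open by its tab. Then sweep all three finished relays along the tray, without lifting them, over the spout into the blue tote, and slide the gate fully shut again (it need not be locked). Leave the other things on the bench where they are.

Things in the scene. Friction and masses are not known exactly. Their poses are not given: they have to be found in the camera images.
- station: Small blue bench machine (housing 118 mm high, 150 x 80 mm) with an aluminium catch tray, fixed to the bench. Origin on the bench top under the middle of the tray. Its axes are used for all 'station' measures in these notes, in mm: x across the tray, away from the robot; y along the tray towards the outlet; z up from the bench.
- tray_deck (a point): Middle of the tray's flat deck, station (0, 0, 55). The channel is clear between side walls with inner faces at x = -58 and +58, 4 mm thick, tops at z 78. Its rear end is the foot of a sloping chute at y = -115, which climbs to the housing's face at y = -177. Outlet gate at y = 84 to 90.
- spout (a point): Middle of the open edge of the deck beyond the gate, station (0, 120, 55), overhanging the tote's near rim; low cheeks at x = -62 and +62. Below the gate runs its rail, on to x = 172.
- gate (a joint): Travel of the yellow sliding gate across the tray's outlet, m: 0 shut, 0.124 fully open, sliding towards station +x. Gate plate 185 x 6 x 22 mm, top at z 78; about 2 N of friction; it stays where it is left. While the lock pin is in the gate's tongue, the gate moves less than 2 mm.
- gate_tab (a point): Middle of the top face (104 mm above the bench) of the black tab on the gate, by which it is pushed; tab 8 mm along x, 22 mm along y, standing 26 mm above the gate plate. With the gate shut it is at station x = -45, y = 87; it moves with the gate.
- knob_grip (a point): Middle of the top (z 107) of the red lock knob, on its vertical axis, station x = 113, y = 30: a wing 42 mm long (point x), 12 thick (point y), 24 high, on a disc 34 across, 6 high; bracket below it up to z 77. Counter-clockwise from above lifts the lock pin, which then stays up; a quarter to a third of a turn or a little more frees the gate, often more than one grasp. End stop beyond that.
- tote: Loose blue open tote, 160 (x) x 170 (y) x 45 mm high, walls and floor 4 mm; origin at the centre of its underside. It stands beyond the outlet, its near rim below the spout.
- relay_1: One of three finished relays: black block with a yellow band, 26 (x) x 46 (y) x 16 mm, about 30 g, origin at the centre of its underside, lying loose on the tray's deck.
- relay_2: One of three finished relays: black block with a yellow band, 26 (x) x 46 (y) x 16 mm, about 30 g, origin at the centre of its underside, lying loose on the tray's deck.
- relay_3: One of three finished relays: black block with a yellow band, 26 (x) x 46 (y) x 16 mm, about 30 g, origin at the centre of its underside, lying loose on the tray's deck.
- work_board: Bystander, loose: green circuit board 113x142x26 mm; origin at the centre of its underside.
- solder_spool: Bystander, loose: solder spool 77x52x36 mm; origin at the centre of its underside.
- flux_bottle_a: Bystander, loose: dropper bottle with violet cap, 94 mm tall; origin at the centre of its underside.
- tip_cleaner: Bystander, loose: brass-wool tip cleaner 45x45x61 mm; origin at the centre of its underside.
- cutters_green: Bystander, loose: green side cutters, 122 mm long; origin at the centre of its underside.
- flux_bottle_b: Bystander, loose: dropper bottle with white tip, 100 mm tall; origin at the centre of its underside.

How it is judged:
By the outcome, as a careful person would: the job done as asked, in the order asked, and still so for the second after the job is handed in, with the robot touching nothing.
It also fails if it takes over 72 s, if anything falls off the work surface, if the arm or the gripper's body presses on something with over 40 N, if the wrist force passes 120 N, or if a joint passes its speed limit or range.

ROBOT

A 6-joint arm with a two-finger parallel gripper is mounted at the origin on a cart in front of the work surface, level with it; the furniture and walls round the work are solid. World frame = base frame: x ahead of the robot, y to its left, z up, the work surface at z = 0. Lengths are in m, angles in degrees, forces in N, time in s.
With the tool pointing down it reaches from about 0.275 to 0.975 m from the base axis. Payload 8.4 kg.
Tool frame: the origin (TCP) lies at the very end of the fingers, on their centre line; the grasp point (between the pads) lies 19 mm behind it; z points along the fingers, y is the line along which they close (so a half turn about z gives the same grasp; the last joint's range is limited). The gripper opens to 92 mm and grips with 3 to 60 N. Pads are 20 mm wide; open, the fingers measure 128 mm over their backs; the gripper's body (75 mm by 189 mm) begins 69 mm behind the grasp point.
Start: joints at [-74.221, 20.225, 93.587, -0, 66.188, -0.138], TCP at [0.171, -0.601, 0.215] pointing down, gripper open.
Joint ranges: [-150.9, 150.9], [-52.94, 120.26], [3.33, 152.33], [-74.26, 254.26], [0, 154.13], [-172.89, 172.89]. Speed limits (degrees/s): [127.2, 127.2, 159.86, 180, 180, 180].

INTERFACE

Orientations are given as a 3x3 rotation matrix whose columns are the frame's x, y, z axes.
In Python, from cell import env gives the robot as it stands.
- The arm moves only by the tool carry_out, never from a script. Its argument "moves" is one flat list of numbers, 5 for each row, row after row: the shift along the tool's x, y, z scaled (see below), then the turn about the tool's z scaled (see below), then the opening, from 0 (shut) to 1 (fully open). In form: [dx, dy, dz, twist, gripper, dx, dy, dz, twist, gripper, ...]. A call has 1 to 8 rows; each row shifts and turns the commanded pose from where the row before left it, along the tool's axes as they then stand; what a row does not reach is not made up. The controller multiplies each number of a shift by 40 mm and each number of a turn by 4 degrees. A row lasts 1/10 s, in which the tool goes at most 50 mm and 8.59 degrees, less where a joint would pass 70% of its speed; a pose out of reach is approached as far as the arm can. A call with a number of a shift or a turn outside -1 to 1 is refused whole. A call with a gripper value outside its range is refused whole. The fingers move at their own pace and stop on an object; "newtons" is the grip in N (left out, the last holds). Time passes only in rows, so rows that do not move let the fingers close. It gives the time, the measured TCP pose, the force, the opening and the grip force at its end, in the units of the state.
- env.get_obs(): the state, without advancing time (a new reading comes with each control period).
- env.grab_frame(name): name is "side" or "top"; returns (picture, depth): 420x560x3 uint8, red, green, blue; 420x560 float32, m along the optical axis (not along the pixel's ray), 0 where there is no reading.
- env.camera_info(name): a dict with "fov_y" (degrees; the focal length in pixels is half the picture's height over the tangent of half this angle, whatever the lens; pixels are square), "cx", "cy" (the principal point, pixels), "k1" (the pictures are not rectified: a ray, as slopes to the right and down, at radius r is drawn at 1 + k1 r^2 times it, then the intrinsics apply), "extrinsics" (4x4, takes a point from camera to world coordinates). Camera axes: x right, y up, looking along -z (the intrinsics and any distortion apply to the point x, -y, -z); pixel columns grow to the right and rows downward; lengths in m; the calibration is good to about 2 mm. A picture is of the moment at which its call begins. camera_info takes no time and is no camera call.
- env.close_job(): hands the job in; it is judged then, once.
Trained networks look in the newest picture that a camera, given by its name, has taken for a name from the list of things; names that differ only in an ending like _2 or _b are one class to them, and where a whole thing is asked for, a point or a joint stands for the part that bears it (a point fixed in the world has none). Each returns a list of dicts, best first, with "p" (0 to 1); they miss things now and then, are a little off and sometimes report something else, mostly with a low value. They report only what shows in the picture. A call takes as long as a camera call.
- env.boxes_of(camera, query): "uv" ([column, row] in pixels, amid what is visible of it).
- env.masks_of(camera, query): "pixels" (420x560 bool, what is visible of it) and "uv" ([column, row] in pixels, amid what is visible of it).
- env.landmark_of(camera, query): "uv" ([column, row] in pixels: a listed point, or the origin of a listed thing).
The state is a dict: "time_s": time; "qpos": joint angles; "joint_velocities": joint speeds; "joint_torque": joint torques, N m; "tool_pos": TCP position; "tool_rot": TCP orientation; "ft_force": force on the tool from outside, world axes, zero at the start; "torque": the same for the moment, N m; "grip_width": finger opening in m; "gripper_force": force on a finger pad.
Only numpy, scipy, OpenCV 4.12 (cv2) and the standard library are available. Lean on these libraries where they do the work, as an engineer would, in place of code of your own. Each camera call takes 0.05 s, during which the arm holds its last target. There are 200 camera calls.

## Working session

There is one attempt and no reset: what is moved stays moved. The work goes in short steps, Python scripts to look and compute and a tool call to move; the robot and the scene stay as the last step left them, time stands still between calls to the robot, and variables do not carry over. Pictures are saved under pics/ and viewed, at most 10 in all, crops included, and the job is handed in when it is done.

Besides the shell and the picture viewer there is one more tool, called by a JSON object that holds its "fn" and its "kwargs", one argument or row to a line. carry_out: Moves the arm, as the interface text tells. Shifts and turns lie within -1 to 1; 1 stands for 40 mm of shift or 4 degrees of turn. Its arguments: {"type":"object","properties":{"moves":{"type":"array"},"newtons":{"type":"number"}},"required":["moves"]}

```bash
mkdir -p pics
cat > h.py <<'E'
import numpy as np, cv2
from cell import env
def K(n):
    c=env.camera_info(n); f=210/np.tan(np.radians(c['fov_y'])/2); return c,f
def ray(n,uv):
    c,f=K(n); d=np.array([(uv[0]-c['cx'])/f,(uv[1]-c['cy'])/f]); u=d.copy()
    for _ in range(30): u=d/(1+c['k1']*(u@u))
    T=np.array(c['extrinsics']); return T[:3,3],T[:3,:3]@np.array([u[0],-u[1],-1])
def atz(n,uv,z):
    o,d=ray(n,uv); return o+d*(z-o[2])/d[2]
def atd(n,uv,D):
    o,d=ray(n,uv); return o+d*D[int(round(uv[1])),int(round(uv[0]))]
def cloud(n,D,mask):
    v,u=np.nonzero(mask&(D>0)); c,f=K(n)
    d=np.stack([(u-c['cx'])/f,(v-c['cy'])/f],1); w=d.copy()
    for _ in range(30): w=d/(1+c['k1']*(w**2).sum(1))[:,None]
    T=np.array(c['extrinsics']); z=D[v,u]
    return T[:3,3]+(np.stack([w[:,0],-w[:,1],-np.ones(len(w))],1)*z[:,None])@T[:3,:3].T
def snap(n,name):
    p,D=env.grab_frame(n); cv2.imwrite(f'pics/{name}.png',p[:,:,::-1]); return p,D
E
python3 - <<'E'
from h import *
np.set_printoptions(precision=4,suppress=True)
for n in('top','side'):
    p,D=snap(n,n+'0'); np.save(n+'0.npy',D)
    print(n,np.array(env.camera_info(n)['extrinsics'])[:3,3])
    for q in('tray_deck','spout','gate_tab','knob_grip','tote','relay_1','station'):
        for r in env.landmark_of(n,q)[:3]:
            z={'tray_deck':.055,'spout':.055,'gate_tab':.104,'knob_grip':.107,'relay_1':.055}.get(q,0)
            print(q,round(r['p'],2),np.array(r['uv']),atz(n,r['uv'],z),'depth',atd(n,r['uv'],D))
s=env.get_obs();print(s['tool_rot'],s['time_s'],s['tool_pos'])
E
```

```text
top [ 0.3292 -0.107   1.2895]
tray_deck 0.69 [251.2 232.7] [ 0.5246 -0.0258  0.055 ] depth [ 0.5246 -0.0258  0.0544]
spout 0.69 [211.9 229.8] [0.5343 0.093  0.055 ] depth [0.5425 0.101  0.0053]
gate_tab 0.61 [218.5 241.3] [0.4925 0.0651 0.104 ] depth [0.4987 0.0716 0.0589]
knob_grip 0.49 [245.3 192.2] [ 0.6371 -0.011   0.107 ] depth [ 0.6366 -0.0112  0.1091]
tote 0.8 [192.  229.3] [0.5455 0.1649 0.    ] depth [0.5442 0.1633 0.0078]
tote 0.39 [264.2 244.4] [ 0.496  -0.0631  0.    ] depth [ 0.4871 -0.0654  0.0691]
relay_1 0.71 [268.3 225.4] [ 0.5465 -0.0774  0.055 ] depth [ 0.5432 -0.0778  0.0736]
relay_1 0.68 [265.1 245.1] [ 0.4867 -0.0676  0.055 ] depth [ 0.4845 -0.0682  0.0728]
relay_1 0.52 [241.6 227.6] [0.5403 0.0033 0.055 ] depth [0.5405 0.0034 0.054 ]
station 0.61 [253.8 235. ] [ 0.5259 -0.0304  0.    ] depth [ 0.5179 -0.0335  0.0527]
station 0.49 [264.9 245.2] [ 0.4935 -0.0653  0.    ] depth [ 0.4842 -0.0676  0.0727]
side [-0.0273 -0.986   0.7127]
tray_deck 0.69 [341.3 296.6] [ 0.4794 -0.4869  0.055 ] depth [ 0.5205 -0.4464  0.0016]
knob_grip 0.56 [282.5 181.5] [ 0.6482 -0.0053  0.107 ] depth [ 0.7684  0.1691 -0.0007]
relay_1 0.62 [363.4 235.7] [ 0.6986 -0.3373  0.055 ] depth [ 0.7386 -0.3016  0.0187]
relay_1 0.5 [271.4 211.9] [ 0.5576 -0.0733  0.055 ] depth [ 0.5452 -0.0926  0.0689]
station 0.69 [317.1 313. ] [ 0.4363 -0.4535  0.    ] depth [ 0.4295 -0.4613  0.0104]
[[ 0.9617  0.2743  0.    ]
 [ 0.2743 -0.9617 -0.0001]
 [-0.      0.0001 -1.    ]] 0.8 [ 0.1714 -0.6011  0.2146]
```

View pics/top0.png

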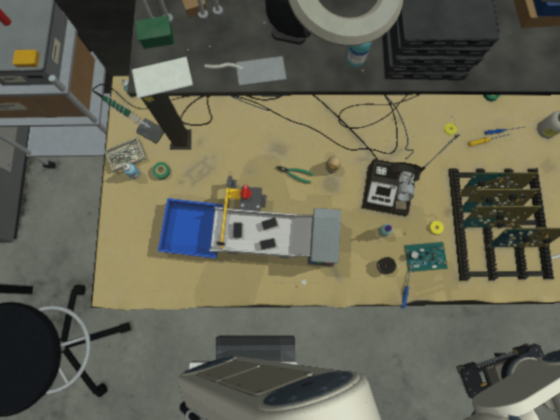

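View pics/side0.png

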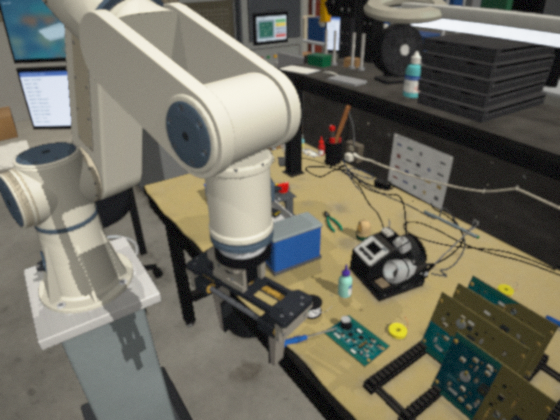

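Run:
```python
from h import *
np.set_printoptions(precision=4,suppress=True)
p=cv2.imread('pics/top0.png')[:,:,::-1]; D=np.load('top0.npy')
cv2.imwrite('pics/top0c.png',cv2.resize(p[170:280,145:350,::-1],None,fx=3.9,fy=3.9,interpolation=cv2.INTER_CUBIC))
full=np.zeros(D.shape,bool); full[170:280,145:350]=1
hsv=cv2.cvtColor(p,cv2.COLOR_RGB2HSV); H,S,V=[hsv[...,i].astype(int) for i in range(3)]
C=cloud('top',D,full); 
def rect(P,l):
    r=cv2.minAreaRect((P[:,:2]*1000).astype(np.float32)); print(l,len(P),np.round(r[0],1),np.round(r[1],1),round(r[2],2),'z',np.percentile(P[:,2],[5,50,95]))
hs=C[(C[:,2]>.108)&(C[:,2]<.13)&(C[:,1]<-.15)]; rect(hs,'housing')
red=full&((H<8)|(H>172))&(S>150)&(V>90); R=cloud('top',D,red); rect(R,'red'); print(R[R[:,2]>.095].mean(0))
yel=full&(H>18)&(H<32)&(S>170)&(V>120); Y=cloud('top',D,yel); rect(Y,'yellow');
Y2=Y[(Y[:,1]>.03)&(abs(Y[:,2]-.078)<.01)]; rect(Y2,'gate'); print(np.polyfit(Y2[:,0],Y2[:,1],1))
T=C[(C[:,2]>.09)&(C[:,1]>.03)]; rect(T,'high near gate'); print(T)
# wall tops
W=C[(abs(C[:,2]-.076)<.006)&(C[:,1]>-.13)&(C[:,1]<.04)]
for lo,hi in((.44,.485),(.565,.61)):
    w=W[(W[:,0]>lo)&(W[:,0]<hi)]; print('wall',len(w),w.mean(0) if len(w) else 0, np.polyfit(w[:,1],w[:,0],1) if len(w)>4 else 0)
bl=full&(H>100)&(H<125)&(S>150); B=cloud('top',D,bl); B=B[(B[:,1]>.07)]; rect(B,'tote'); rect(B[B[:,2]>.035],'toterim')
for m in env.masks_of('top','relay_1')[:5]:
    P=cloud('top',D,m['pixels']); P=P[(P[:,2]>.064)&(P[:,2]<.08)]
    if len(P)>5: print(m['p']);rect(P,'relay')
```

```text
housing 1493 [ 506.5 -241.7] [ 79.7 155.9] 84.76 z [0.1147 0.1185 0.1225]
red 88 [637.7 -10.9] [33.7 28.3] 13.66 z [0.0829 0.1023 0.1104]
[ 0.6358 -0.0086  0.1068]
yellow 175 [572.3  38.9] [ 38.8 185.4] 82.67 z [0.0623 0.0688 0.0812]
gate 79 [569.7  49.8] [ 17.9 177.5] 82.67 z [0.0687 0.0769 0.0821]
[-0.1207  0.1215]
high near gate 23 [487.4  61.8] [20.2  5.9] 88.14 z [0.1002 0.1051 0.1094]
[[0.4897 0.0714 0.1095]
 [0.4906 0.0696 0.1026]
 [0.4901 0.0661 0.1065]
 [0.4893 0.0624 0.1122]
 [0.49   0.0603 0.1071]
 [0.4902 0.0577 0.1051]
 [0.49   0.0546 0.1065]
 [0.4901 0.0518 0.106 ]
 [0.4874 0.0719 0.1056]
 [0.4873 0.069  0.1061]
 [0.4872 0.066  0.1068]
 [0.4875 0.0635 0.1042]
 [0.4874 0.0605 0.1047]
 [0.4875 0.0578 0.1038]
 [0.4869 0.0543 0.108 ]
 [0.4872 0.0517 0.106 ]
 [0.4856 0.0702 0.0972]
 [0.4848 0.0665 0.1032]
 [0.4845 0.0633 0.105 ]
 [0.4849 0.0609 0.1017]
 [0.4847 0.0578 0.1029]
 [0.4845 0.0547 0.1047]
 [0.4851 0.0525 0.1   ]]
wall 133 [ 0.4691 -0.056   0.076 ] [0.0176 0.4701]
wall 233 [ 0.5924 -0.0326  0.0772] [0.1468 0.5971]
tote 2532 [543.8 160.4] [172.7 163.2] 83.05 z [0.0012 0.0059 0.046 ]
toterim 345 [543.8 160.4] [172.7 163.2] 83.05 z [0.037  0.0451 0.0496]
0.69
relay 89 [549.7 -78.2] [20.8 39.6] 18.34 z [0.0683 0.0724 0.0761]
0.46
relay 135 [531.7  15.6] [46.2 24.5] 1.04 z [0.0676 0.0719 0.0759]
```

View pics/top0c.png

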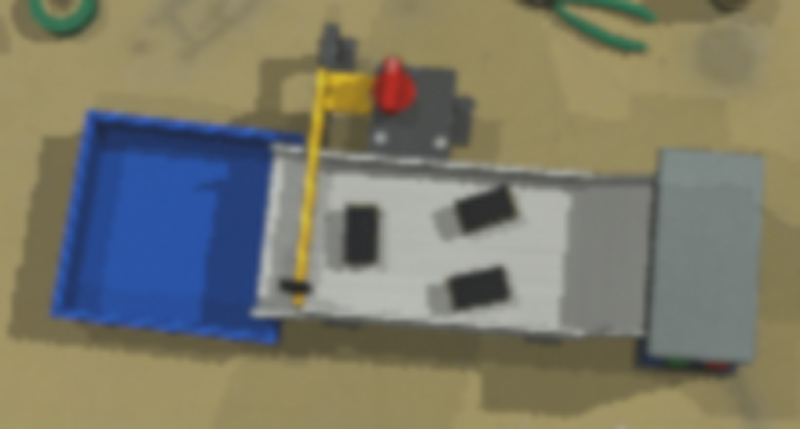

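```bash
cat >> h.py <<'E'
def st2w(P,x,y):
    c,s=np.cos(P[2]),np.sin(P[2]); return np.array([P[0]+c*x-s*y,P[1]+s*x+c*y])
def w2st(P,X):
    c,s=np.cos(P[2]),np.sin(P[2]); d=np.asarray(X)[...,:2]*1000-P[:2]; return np.stack([c*d[...,0]+s*d[...,1],-s*d[...,0]+c*d[...,1]],-1)
def proj(n,X):
    c,f=K(n);T=np.linalg.inv(np.array(c['extrinsics']));q=T[:3,:3]@X+T[:3,3];u=np.array([q[0],-q[1]])/-q[2];u*=1+c['k1']*(u@u);return f*u+[c['cx'],c['cy']]
E
python3 - <<'E'
from h import *
from scipy.optimize import minimize
np.set_printoptions(precision=2,suppress=True)
D=np.load('top0.npy');p=cv2.imread('pics/top0.png')
full=np.zeros(D.shape,bool); full[170:280,145:350]=1
C=cloud('top',D,full)
def inb(q,a,b,c,d): return (q[:,0]>a)&(q[:,0]<b)&(q[:,1]>c)&(q[:,1]<d)
def cost(P):
    q=w2st(P,C); z=C[:,2]*1000; h=np.zeros(len(q))
    h[inb(q,-62,62,-115,120)]=55
    h[inb(q,-62,-58,-177,84)|inb(q,58,62,-177,84)]=78
    h[inb(q,-62,123,84,90)]=78
    h[inb(q,-49,-41,76,98)]=104
    h[inb(q,-75,75,-257,-177)]=118
    m=~(inb(q,-58,58,-177,-115)|inb(q,62,160,-20,84)|(q[:,1]>121)|(inb(q,-100,100,90,121)&~inb(q,-58,58,90,120)))
    return np.minimum(abs(z-h),15)[m].sum()/1000+ (~m).sum()*0.004
best=min((minimize(cost,[524+dx,-27+dy,np.radians(a)],method='Nelder-Mead',options=dict(initial_simplex=[[524+dx,-27+dy,np.radians(a)],[530+dx,-27+dy,np.radians(a)],[524+dx,-21+dy,np.radians(a)],[524+dx,-27+dy,np.radians(a+2)]])) for dx in(-3,3) for dy in(-3,3) for a in(-6.5,-4.5)),key=lambda r:r.fun)
P=best.x; print('fit',P[:2],np.degrees(P[2]),best.fun); np.save('P.npy',P)
for l,x,y in(('tab',-45,87),('knob',113,30),('deck',0,0),('spout',0,120)): print(l,st2w(P,x,y))
dark=full&(p.max(2)<75)
q=cloud('top',D,dark); s=w2st(P,q); m=inb(s,-56,56,-113,78)&(q[:,2]>.064)&(q[:,2]<.078)
im=np.zeros((300,160),np.uint8)
for a,b in s[m]: cv2.circle(im,(int(a+80),int(b+150)),2,255,-1)
n,L,stt,ce=cv2.connectedComponentsWithStats(im)
for i in range(1,n):
    if stt[i,4]>200: 
        cc=cv2.findContours((L==i).astype(np.uint8),0,2)[0][0]; r=cv2.minAreaRect(cc); print('relay st',r[0][0]-80,r[0][1]-150,r[1],r[2])
big=cv2.resize(p[170:280,145:350],None,fx=3.9,fy=3.9,interpolation=cv2.INTER_CUBIC)
def box(a,b,c,d,z,col):
    pts=[(proj('top',np.array([*st2w(P,x,y)/1000,z/1000]))-[145,170]+.5)*3.9 for x,y in((a,c),(b,c),(b,d),(a,d))]
    cv2.polylines(big,[np.array(pts).astype(int)],True,col,1)
for b in((-75,75,-257,-177,118),(-62,62,-177,84,78),(-62,123,84,90,78),(-49,-41,76,98,104),(92,134,24,36,107),(-62,62,84,120,55)): box(*b,(255,0,255))
cv2.imwrite('pics/ov.png',big)
E
```

```text
fit [525.73 -27.6 ] -4.878376906933887 79.46629054614137
tab [488.29  62.92]
knob [640.87  -7.31]
deck [525.73 -27.6 ]
spout [535.93  91.97]
relay st -33.62898254394531 -50.36146545410156 (26.692935943603516, 43.56647872924805) 16.389541625976562
relay st 27.41753387451172 -50.814422607421875 (26.094396591186523, 44.47216033935547) 23.96249008178711
relay st 1.3414688110351562 42.926849365234375 (46.82297134399414, 22.96976089477539) 6.340191841125488
```

View pics/ov.png

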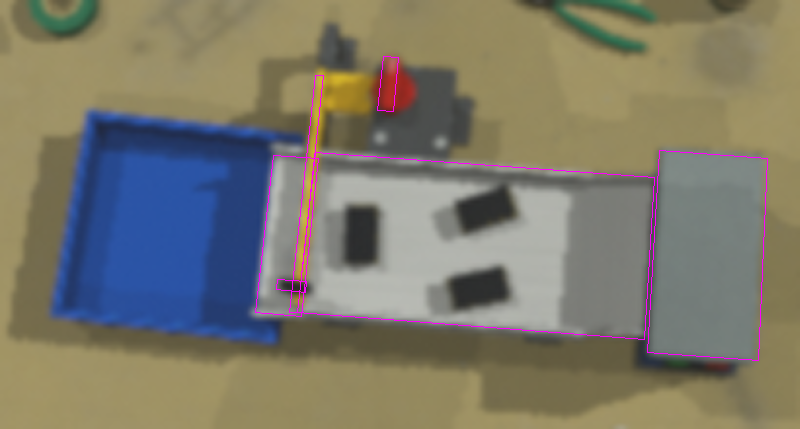

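```bash
cat > plan.py <<'E'
# usage: plan.py x y z yaw nrows ntwist (world mm, deg) ; add 's' first for station coordinates/yaw
import sys; from h import *
a=sys.argv[1:]; P=np.load('P.npy')
st=a[0]=='s'; a=list(map(float,a[1:] if st else a))
s=env.get_obs(); R=np.array(s['tool_rot']); p=np.array(s['tool_pos'])*1000; yaw=np.degrees(np.arctan2(R[1,0],R[0,0]))
t=np.array([*(st2w(P,a[0],a[1]) if st else a[:2]),a[2]]); ty=a[3]+(np.degrees(P[2]) if st else 0)
n=int(a[4]); k=int(a[5]) if len(a)>5 else n
print('t',s['time_s'],'pos',p.round(1),'st',w2st(P,p/1000).round(1),'yaw st',round(yaw-np.degrees(P[2]),2),'F',np.round(s['ft_force'],1),'M',np.round(s['torque'],2),'w',round(s['grip_width']*1000,1),'q6',round(s['qpos'][5],1),'target',t.round(1))
dy=ty-yaw; step=(t-p)/n
for i in range(n):
    y=np.radians(yaw+dy*min(i,k)/k) if k else np.radians(yaw)
    X=np.array([np.cos(y),np.sin(y)]);Y=np.array([np.sin(y),-np.cos(y)])
    r=[step[:2]@X/40,step[:2]@Y/40,-step[2]/40,(-dy/k/4 if i<k else 0)]
    print(np.round(r,2).tolist())
E
python3 plan.py 639 -9 190 -4.9 20 8
```

```text
t 0.85 pos [ 171.4 -601.   214.6] st [-304.3 -601.5] yaw st 20.79 F [-0.1  0.7 -0.2] M [-0.03 -0.08  0.01] w 92.2 q6 -0.1 target [639.  -9. 190.]
[0.77, -0.55, 0.03, 0.65]
[0.74, -0.59, 0.03, 0.65]
[0.71, -0.62, 0.03, 0.65]
[0.68, -0.65, 0.03, 0.65]
[0.65, -0.68, 0.03, 0.65]
[0.62, -0.71, 0.03, 0.65]
[0.59, -0.74, 0.03, 0.65]
[0.55, -0.76, 0.03, 0.65]
[0.52, -0.79, 0.03, 0.0]
[0.52, -0.79, 0.03, 0.0]
[0.52, -0.79, 0.03, 0.0]
[0.52, -0.79, 0.03, 0.0]
[0.52, -0.79, 0.03, 0.0]
[0.52, -0.79, 0.03, 0.0]
[0.52, -0.79, 0.03, 0.0]
[0.52, -0.79, 0.03, 0.0]
[0.52, -0.79, 0.03, 0.0]
[0.52, -0.79, 0.03, 0.0]
[0.52, -0.79, 0.03, 0.0]
[0.52, -0.79, 0.03, 0.0]
```

{"fn": "carry_out", "kwargs": {
  "moves": [0.77,-0.55,0.03,0.65,0.55,0.74,-0.59,0.03,0.65,0.55,0.71,-0.62,0.03,0.65,0.55,0.68,-0.65,0.03,0.65,0.55,0.65,-0.68,0.03,0.65,0.55,0.62,-0.71,0.03,0.65,0.55,0.59,-0.74,0.03,0.65,0.55,0.55,-0.76,0.03,0.65,0.55],
  "newtons": 25
}}

```text
time_s: 1.65
tool_pos: [0.3589, -0.3628, 0.2051]
tool_rot: [[0.996, -0.087, 0.0], [-0.087, -0.996, -0.0], [0.0, 0.0, -1.0]]
ft_force: [1.0, -0.2, 0.7]
grip_width: 0.0506
gripper_force: 0.0
```

{"fn": "carry_out", "kwargs": {
  "moves": [0.52,-0.79,0.03,0,0.55,0.52,-0.79,0.03,0,0.55,0.52,-0.79,0.03,0,0.55,0.52,-0.79,0.03,0,0.55,0.52,-0.79,0.03,0,0.55,0.52,-0.79,0.03,0,0.55,0.52,-0.79,0.03,0,0.55,0.52,-0.79,0.03,0,0.55]
}}

```text
time_s: 2.45
tool_pos: [0.5463, -0.1249, 0.1955]
tool_rot: [[0.996, -0.085, 0.0], [-0.085, -0.996, -0.0], [0.0, 0.0, -1.0]]
ft_force: [-0.5, 0.4, 0.2]
grip_width: 0.0504
gripper_force: 0.0
```

{"fn": "carry_out", "kwargs": {
  "moves": [0.52,-0.79,0.03,0,0.55,0.52,-0.79,0.03,0,0.55,0.52,-0.79,0.03,0,0.55,0.52,-0.79,0.03,0,0.55,0,0,0,0,0.55]
}}

```text
time_s: 2.95
tool_pos: [0.6414, -0.004, 0.1903]
tool_rot: [[0.997, -0.082, 0.001], [-0.082, -0.997, 0.001], [0.001, -0.001, -1.0]]
ft_force: [-0.6, 1.2, -0.3]
grip_width: 0.0506
gripper_force: 0.0
```

```bash
python3 plan.py 639 -9 87 -4.9 4
```

```text
t 2.95 pos [641.4  -4.  190.3] st [113.3  33.3] yaw st 0.16 F [-0.6  1.2 -0.3] M [ 0.   -0.06 -0.06] w 50.6 q6 94.2 target [639.  -9.  87.]
[-0.01, 0.03, 0.65, 0.01]
[-0.01, 0.03, 0.65, 0.01]
[-0.01, 0.03, 0.65, 0.01]
[-0.01, 0.03, 0.65, 0.01]
```

{"fn": "carry_out", "kwargs": {
  "moves": [-0.04,0.1,0.65,0,0.55,0,0,0.65,0,0.55,0,0,0.65,0,0.55,0,0,0.62,0,0.55,0,0,0,0,0.55,0,0,0,0,0.55]
}}

```text
time_s: 3.55
tool_pos: [0.6369, -0.0117, 0.0881]
tool_rot: [[0.996, -0.085, -0.001], [-0.085, -0.996, -0.0], [-0.001, 0.0, -1.0]]
ft_force: [-0.5, -0.1, 0.6]
grip_width: 0.0504
gripper_force: 0.0
```

```bash
python3 plan.py 640 -8 87 -4.9 1
```

```text
t 3.55 pos [636.9 -11.7  88.1] st [109.4  25.3] yaw st -0.02 F [-0.5 -0.1  0.6] M [ 0.01 -0.03 -0.01] w 50.4 q6 93.7 target [640.  -8.  87.]
[0.07, -0.1, 0.03, -0.0]
```

{"fn": "carry_out", "kwargs": {
  "moves": [0.06,-0.09,0.03,0,0.55,0,0,0,0,0.3,0,0,0,0,0,0,0,0,0,0,0,0,0,0,0,0,0,0,0,0]
}}

```text
time_s: 4.15
tool_pos: [0.6397, -0.0091, 0.0868]
tool_rot: [[0.996, -0.084, -0.0], [-0.084, -0.996, -0.002], [-0.0, 0.002, -1.0]]
ft_force: [-1.8, -21.6, 3.0]
grip_width: 0.0127
gripper_force: 10.3
```

```bash
python3 plan.py 640 -8 87 -4.9 1
```

```text
t 4.15 pos [639.7  -9.1  86.8] st [111.9  28.1] yaw st 0.05 F [ -1.8 -21.6   3. ] M [-3.72  0.36 -0.1 ] w 12.7 q6 94.0 target [640.  -8.  87.]
[0.01, -0.03, -0.01, 0.02]
```

{"fn": "carry_out", "kwargs": {
  "moves": [0,0.05,0,0,0,0,0,0,0,0]
}}

```text
time_s: 4.35
tool_pos: [0.6397, -0.0098, 0.0868]
tool_rot: [[0.996, -0.085, 0.0], [-0.085, -0.996, 0.0], [-0.0, -0.0, -1.0]]
ft_force: [-1.2, 0.8, 3.0]
grip_width: 0.0119
gripper_force: 25.0
```

{"fn": "carry_out", "kwargs": {
  "moves": [0,0,0,-0.9,0,0,0,0,-0.9,0,0,0,0,-0.9,0,0,0,0,-0.9,0,0,0,0,-0.9,0,0,0,0,-0.9,0,0,0,0,-0.9,0,0,0,0,0,0],
  "newtons": 30
}}

```text
time_s: 5.15
tool_pos: [0.6399, -0.0114, 0.0868]
tool_rot: [[0.937, 0.35, 0.0], [0.35, -0.937, -0.002], [-0.0, 0.002, -1.0]]
ft_force: [-0.9, -7.6, 2.4]
grip_width: 0.0115
gripper_force: 30.0
```

```bash
python3 plan.py 640 -10 87 -4.9 1
```

```text
t 5.15 pos [639.9 -11.4  86.8] st [112.4  25.9] yaw st 25.34 F [-0.9 -7.6  2.4] M [-1.29  0.12  0.04] w 11.5 q6 68.5 target [640. -10.  87.]
[0.01, -0.03, -0.0, 6.34]
```

{"fn": "carry_out", "kwargs": {
  "moves": [-0.01,0.03,0,-0.9,0,0,0,0,-0.9,0,0,0,0,-0.9,0,0,0,0,-0.9,0,0,0,0,-0.9,0,0,0,0,-0.9,0,0,0,0,-0.9,0,0,0,0,-0.9,0]
}}

```text
time_s: 5.95
tool_pos: [0.6409, -0.0129, 0.0868]
tool_rot: [[0.652, 0.758, 0.002], [0.758, -0.652, -0.003], [-0.0, 0.004, -1.0]]
ft_force: [3.6, -9.3, -1.9]
grip_width: 0.0119
gripper_force: 30.0
```

{"fn": "carry_out", "kwargs": {
  "moves": [0,0,0,-0.9,0,0,0,0,-0.9,0,0,0,0,-0.9,0,0,0,0,-0.9,0,0,0,0,-0.9,0,0,0,0,-0.9,0,0,0,0,-0.9,0,0,0,0,-0.9,0]
}}

```text
time_s: 6.75
tool_pos: [0.6426, -0.0137, 0.0869]
tool_rot: [[0.206, 0.978, 0.006], [0.978, -0.206, -0.004], [-0.002, 0.006, -1.0]]
ft_force: [9.3, -12.0, -5.8]
grip_width: 0.0117
gripper_force: 30.0
```

```bash
python3 plan.py 640 -10 87 -4.9 1
```

```text
t 6.75 pos [642.6 -13.7  86.9] st [115.3  23.8] yaw st 82.97 F [  9.3 -12.   -5.8] M [-2.28 -1.71 -0.17] w 11.7 q6 10.8 target [640. -10.  87.]
[0.08, -0.08, -0.0, 20.75]
```

{"fn": "carry_out", "kwargs": {
  "moves": [0.02,0.02,0,-0.9,0,0,0,0,-0.9,0,0,0,0,-0.9,0,0,0,0,-0.9,0,0,0,0,-0.9,0,0,0,0,-0.9,0,0,0,0,-0.9,0,0,0,0,-0.9,0]
}}

```text
time_s: 7.55
tool_pos: [0.6444, -0.0136, 0.0869]
tool_rot: [[-0.291, 0.957, 0.008], [0.957, 0.291, -0.004], [-0.006, 0.006, -1.0]]
ft_force: [13.7, -14.6, -9.1]
grip_width: 0.0116
gripper_force: 30.0
```

{"fn": "carry_out", "kwargs": {
  "moves": [0,0,0,-0.9,0,0,0,0,-0.9,0,0,0,0,-0.9,0,0,0,0,0,0]
}}

```text
time_s: 7.95
tool_pos: [0.6451, -0.0133, 0.0869]
tool_rot: [[-0.464, 0.886, 0.009], [0.886, 0.465, -0.004], [-0.008, 0.006, -1.0]]
ft_force: [14.2, -14.0, -11.2]
grip_width: 0.0116
gripper_force: 30.0
```

```bash
python3 plan.py 640 -10 87 -4.9 1
```

```text
t 7.95 pos [645.1 -13.3  86.9] st [117.7  24.4] yaw st 122.56 F [ 14.2 -14.  -11.2] M [-2.38 -2.63  0.01] w 11.6 q6 -28.7 target [640. -10.  87.]
[0.13, -0.08, -0.0, 30.64]
```

{"fn": "carry_out", "kwargs": {
  "moves": [0,0,0,-0.9,0,0,0,0,-0.9,0,0,0,0,-0.9,0,0,0,0,0,0]
}}

```text
time_s: 8.35
tool_pos: [0.6457, -0.0129, 0.0869]
tool_rot: [[-0.622, 0.783, 0.01], [0.783, 0.622, -0.003], [-0.009, 0.006, -1.0]]
ft_force: [16.4, -11.3, -13.1]
grip_width: 0.0119
gripper_force: 30.0
```

{"fn": "carry_out", "kwargs": {
  "moves": [0,0,0,0,0.5,0,0,0,0,0.5,0,0,-0.6,0,0.5,0,0,-0.6,0,0.5]
}}

```text
time_s: 8.75
tool_pos: [0.6395, -0.0102, 0.1342]
tool_rot: [[-0.62, 0.785, -0.003], [0.785, 0.62, 0.0], [0.002, -0.002, -1.0]]
ft_force: [0.5, 0.0, 0.6]
grip_width: 0.0416
gripper_force: 0.0
```

```bash
python3 -c "
import numpy as np;P=np.load('P.npy');P[:2]+=[1.5,-2.2];np.save('P.npy',P)"; python3 plan.py s -45 87 130 90 6
```

```text
t 8.75 pos [639.5 -10.2 134.2] st [110.2  29. ] yaw st 133.2 F [0.5 0.  0.6] M [ 0.05 -0.17 -0.02] w 41.6 q6 -39.4 target [489.8  60.7 130. ]
[0.62, -0.31, 0.02, 1.8]
[0.58, -0.38, 0.02, 1.8]
[0.52, -0.45, 0.02, 1.8]
[0.46, -0.51, 0.02, 1.8]
[0.39, -0.57, 0.02, 1.8]
[0.32, -0.61, 0.02, 1.8]
```

{"fn": "carry_out", "kwargs": {
  "moves": [0.34,-0.17,0,0.98,0.45,0.33,-0.19,0,0.98,0.45,0.31,-0.21,0,0.98,0.45,0.3,-0.23,0,0.98,0.45,0.28,-0.25,0,0.98,0.45,0.26,-0.27,0,0.98,0.45,0.24,-0.29,0,0.98,0.45,0.22,-0.31,0,0.98,0.45]
}}

```text
time_s: 9.55
tool_pos: [0.5304, 0.0416, 0.1346]
tool_rot: [[-0.119, 0.993, -0.001], [0.993, 0.119, 0.0], [0.0, -0.001, -1.0]]
ft_force: [-0.1, 0.3, -0.4]
grip_width: 0.0416
gripper_force: 0.0
```

{"fn": "carry_out", "kwargs": {
  "moves": [0.2,-0.32,0,0.98,0.45,0.18,-0.33,0,0.98,0.45,0.16,-0.34,0,0.98,0.45,0,0,0,0,0.45,0,0,0,0,0.45]
}}

```text
time_s: 10.05
tool_pos: [0.4909, 0.0607, 0.1348]
tool_rot: [[0.081, 0.997, 0.0], [0.997, -0.081, 0.0], [0.0, 0.0, -1.0]]
ft_force: [0.6, 1.2, -0.2]
grip_width: 0.0415
gripper_force: 0.0
```

```bash
python3 plan.py s -45 87 85 90 2
```

```text
t 10.05 pos [490.9  60.7 134.8] st [-43.9  87. ] yaw st 90.23 F [ 0.6  1.2 -0.2] M [-0.04 -0.1  -0.01] w 41.5 q6 11.5 target [489.8  60.7  85. ]
[-0.0, -0.01, 0.62, 0.03]
[-0.0, -0.01, 0.62, 0.03]
```

{"fn": "carry_out", "kwargs": {
  "moves": [0,-0.02,0.6,0.03,0.45,0,0,0.6,0,0.45,0,0,0,0,0.2,0,0,0,0,0,0,0,0,0,0,0,0,0,0,0],
  "newtons": 15
}}

```text
time_s: 10.65
tool_pos: [0.4909, 0.0607, 0.0876]
tool_rot: [[0.086, 0.996, 0.002], [0.996, -0.086, 0.0], [0.0, 0.002, -1.0]]
ft_force: [0.1, -0.6, -0.3]
grip_width: 0.0115
gripper_force: 0.0
```

```bash
python3 plan.py s 79 87 86 90 6
```

```text
t 10.65 pos [490.9  60.7  87.6] st [-43.9  87. ] yaw st 89.97 F [ 0.1 -0.6 -0.3] M [-0.09 -0.07  0.  ] w 11.5 q6 11.8 target [613.3  50.2  86. ]
[0.0, 0.51, 0.01, -0.0]
[0.0, 0.51, 0.01, -0.0]
[0.0, 0.51, 0.01, -0.0]
[0.0, 0.51, 0.01, -0.0]
[-0.0, 0.51, 0.01, -0.0]
[-0.0, 0.51, 0.01, -0.0]
```

{"fn": "carry_out", "kwargs": {
  "moves": [0,0,0,0,0,0,0,0,0,0,0,0.25,0,0,0,0,0.25,0,0,0]
}}

```text
time_s: 11.05
tool_pos: [0.5101, 0.059, 0.0875]
tool_rot: [[0.086, 0.996, 0.0], [0.996, -0.086, 0.0], [0.0, 0.0, -1.0]]
ft_force: [-1.7, -0.6, 8.5]
grip_width: 0.0078
gripper_force: 15.0
```

```bash
python3 plan.py s 79 87 86 90 5
```

```text
t 11.05 pos [510.1  59.   87.5] st [-24.6  87. ] yaw st 89.96 F [-1.7 -0.6  8.5] M [-0.08  0.33 -0.11] w 7.8 q6 11.3 target [613.3  50.2  86. ]
[0.0, 0.52, 0.01, -0.0]
[0.0, 0.52, 0.01, -0.0]
[0.0, 0.52, 0.01, -0.0]
[0.0, 0.52, 0.01, -0.0]
[-0.0, 0.52, 0.01, -0.0]
```

{"fn": "carry_out", "kwargs": {
  "moves": [0,0.5,0,0,0,0,0.5,0,0,0,0,0.5,0,0,0,0,0.5,0,0,0,0,0.4,0,0,0,0,0.1,0,0,0,0,0.1,0,0,0,0,0,0,0,0]
}}

```text
time_s: 11.85
tool_pos: [0.6145, 0.0498, 0.0875]
tool_rot: [[0.086, 0.996, 0.002], [0.996, -0.086, -0.0], [0.0, 0.002, -1.0]]
ft_force: [1.2, -1.7, 6.2]
grip_width: 0.0078
gripper_force: 15.0
```

```bash
python3 plan.py s 79 87 86 90 1
```

```text
t 11.85 pos [614.5  49.8  87.5] st [80.2 86.8] yaw st 89.95 F [ 1.2 -1.7  6.2] M [-0.3  -0.33 -0.05] w 7.8 q6 9.4 target [613.3  50.2  86. ]
[0.01, -0.03, 0.04, -0.01]
```

{"fn": "carry_out", "kwargs": {
  "moves": [0,0.05,0,0,0,0,0.03,0,0,0,0,0,0,0,0]
}}

```text
time_s: 12.15
tool_pos: [0.6147, 0.0499, 0.0874]
tool_rot: [[0.086, 0.996, -0.004], [0.996, -0.086, 0.0], [-0.0, -0.004, -1.0]]
ft_force: [-7.9, 1.1, 14.2]
grip_width: 0.008
gripper_force: 15.0
```

{"fn": "carry_out", "kwargs": {
  "moves": [0,0,0,0,0.45,0,0,0,0,0.45,0,0,-0.6,0,0.3,0,0,-0.6,0,0.24]
}}

```text
time_s: 12.55
tool_pos: [0.6158, 0.0497, 0.1342]
tool_rot: [[0.086, 0.996, -0.002], [0.996, -0.086, -0.0], [-0.0, -0.002, -1.0]]
ft_force: [1.3, 0.5, 0.6]
grip_width: 0.0227
gripper_force: 0.0
```

```bash
python3 plan.py s 2 4 130 90 4
python3 - <<'E'
from h import *
P=np.load('P.npy'); p,D=snap('top','t1'); cv2.imwrite('pics/t1c.png',cv2.resize(p[170:280,145:350,::-1],None,fx=3.9,fy=3.9,interpolation=cv2.INTER_CUBIC))
E
```

```text
t 12.55 pos [615.8  49.7 134.2] st [81.5 86.7] yaw st 89.95 F [1.3 0.5 0.6] M [-0.05 -0.11  0.01] w 22.7 q6 9.4 target [529.6 -26.  130. ]
[-0.52, -0.5, 0.03, -0.0]
[-0.52, -0.5, 0.03, -0.0]
[-0.52, -0.5, 0.03, -0.0]
[-0.52, -0.5, 0.03, -0.0]
```

View pics/t1c.png

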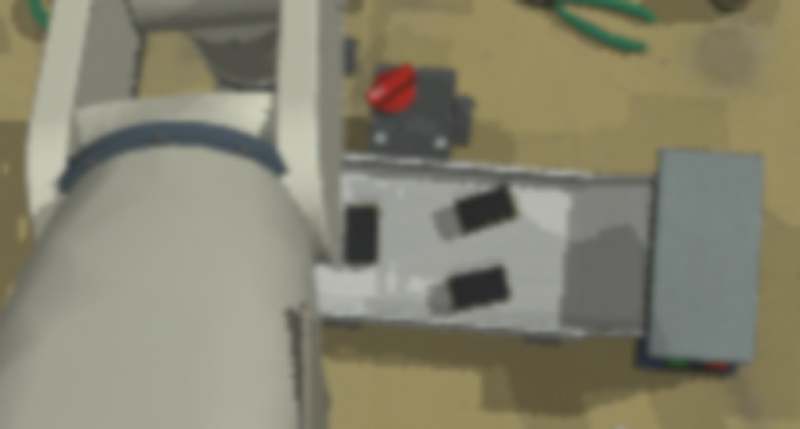

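{"fn": "carry_out", "kwargs": {
  "moves": [-0.52,-0.5,0,0,0.24,-0.52,-0.5,0,0,0.24,-0.52,-0.5,0,0,0.24,-0.52,-0.5,0,0,0.24,0,0,0,0,0.24,0,0,0.7,0,0.24,0,0,0.7,0,0.24,0,0,0.3,0,0.24]
}}

```text
time_s: 13.4
tool_pos: [0.529, -0.026, 0.0645]
tool_rot: [[0.086, 0.996, -0.002], [0.996, -0.086, 0.0], [0.0, -0.002, -1.0]]
ft_force: [-0.5, 0.9, -0.4]
grip_width: 0.0218
gripper_force: 0.0
```

{"fn": "carry_out", "kwargs": {
  "moves": [0,0,0.1,0,0.24,0,0,0,0,0.24]
}}

```text
time_s: 13.6
tool_pos: [0.53, -0.0261, 0.0624]
tool_rot: [[0.086, 0.996, -0.001], [0.996, -0.086, 0.0], [0.0, -0.001, -1.0]]
ft_force: [-1.1, 0.3, 0.3]
grip_width: 0.022
gripper_force: 0.0
```

```bash
python3 plan.py s 2 122 59 90 12
```

```text
t 13.6 pos [530.  -26.1  62.4] st [2.5 3.9] yaw st 89.97 F [-1.1  0.3  0.3] M [-0.06 -0.06  0.02] w 22.0 q6 1.9 target [539.6  91.6  59. ]
[0.25, -0.0, 0.01, -0.0]
[0.25, -0.0, 0.01, -0.0]
[0.25, -0.0, 0.01, -0.0]
[0.25, -0.0, 0.01, -0.0]
[0.25, -0.0, 0.01, -0.0]
[0.25, -0.0, 0.01, -0.0]
[0.25, -0.0, 0.01, -0.0]
[0.25, -0.0, 0.01, -0.0]
[0.25, -0.0, 0.01, -0.0]
[0.25, -0.0, 0.01, -0.0]
[0.25, -0.0, 0.01, -0.0]
[0.25, -0.0, 0.01, -0.0]
```

{"fn": "carry_out", "kwargs": {
  "moves": [0.25,0,0.05,0,0.24,0.25,0,0,0,0.24,0.25,0,0,0,0.24,0.25,0,0,0,0.24,0.25,0,0,0,0.24,0.25,0,0,0,0.24,0.25,0,0,0,0.24,0.25,0,0,0,0.24]
}}

```text
time_s: 14.4
tool_pos: [0.5367, 0.0543, 0.0606]
tool_rot: [[0.086, 0.996, -0.0], [0.996, -0.086, 0.0], [0.0, -0.0, -1.0]]
ft_force: [-0.3, -0.0, 1.3]
grip_width: 0.0221
gripper_force: 0.1
```

{"fn": "carry_out", "kwargs": {
  "moves": [0.25,0,0,0,0.24,0.25,0,0,0,0.24,0.25,0,0,0,0.24,0.25,0,0,0,0.24,0.15,0,0,0,0.24,0,0,0,0,0.24]
}}

```text
time_s: 15.0
tool_pos: [0.5407, 0.1, 0.0606]
tool_rot: [[0.085, 0.996, 0.0], [0.996, -0.085, 0.0], [0.0, 0.0, -1.0]]
ft_force: [-0.0, 0.1, -0.3]
grip_width: 0.0219
gripper_force: 0.0
```

{"fn": "carry_out", "kwargs": {
  "moves": [0,0,-0.6,0,0.1,0,0,-0.6,0,0,0,0,0,0,0]
}}

```text
time_s: 15.3
tool_pos: [0.5426, 0.0993, 0.1113]
tool_rot: [[0.086, 0.996, 0.005], [0.996, -0.086, 0.001], [0.001, 0.004, -1.0]]
ft_force: [0.4, -0.0, 0.4]
grip_width: 0.0007
gripper_force: 0.0
```

```bash
python3 plan.py s -34 -97 105 90 7
```

```text
t 15.3 pos [542.6  99.3 111.3] st [  4.3 129.9] yaw st 89.95 F [ 0.4 -0.   0.4] M [-0.06 -0.09 -0.02] w 0.7 q6 15.2 target [ 485.1 -123.6  105. ]
[-0.81, -0.14, 0.02, -0.0]
[-0.81, -0.14, 0.02, -0.0]
[-0.81, -0.14, 0.02, -0.0]
[-0.81, -0.14, 0.02, -0.0]
[-0.81, -0.14, 0.02, -0.0]
[-0.81, -0.14, 0.02, -0.0]
[-0.81, -0.14, 0.02, -0.0]
```

{"fn": "carry_out", "kwargs": {
  "moves": [-0.81,-0.14,0,0,0,-0.81,-0.14,0,0,0,-0.81,-0.14,0,0,0,-0.81,-0.14,0,0,0,-0.81,-0.14,0,0,0,-0.81,-0.14,0,0,0,-0.81,-0.14,0,0,0,0,0,0,0,0]
}}

```text
time_s: 16.1
tool_pos: [0.4807, -0.1262, 0.1079]
tool_rot: [[0.089, 0.996, -0.001], [0.996, -0.089, -0.0], [-0.001, -0.001, -1.0]]
ft_force: [-0.4, 0.2, -0.7]
grip_width: 0.0002
gripper_force: 0.0
```

```bash
python3 plan.py s -34 -97 60 90 2
python3 - <<'E'
from h import *
snap('side','s1'); p,D=snap('top','t2')
for q in('relay_1',):
    for c in('top',):
        for r in env.landmark_of(c,q)[:4]: print(c,r['p'],r['uv'],atd(c,r['uv'],D).round(3))
cv2.imwrite('pics/t2c.png',cv2.resize(p[170:280,145:350,::-1],None,fx=3.9,fy=3.9,interpolation=cv2.INTER_CUBIC))
E
```

```text
t 16.1 pos [ 480.7 -126.2  107.9] st [ -38.2 -100. ] yaw st 89.78 F [-0.4  0.2 -0.7] M [ 0.   -0.04  0.01] w 0.2 q6 -9.7 target [ 485.1 -123.6   60. ]
[0.04, 0.05, 0.6, -0.03]
[0.04, 0.05, 0.6, -0.03]
top 0.42 [213.6, 231.8] [0.528 0.088 0.056]
```

View pics/t2c.png

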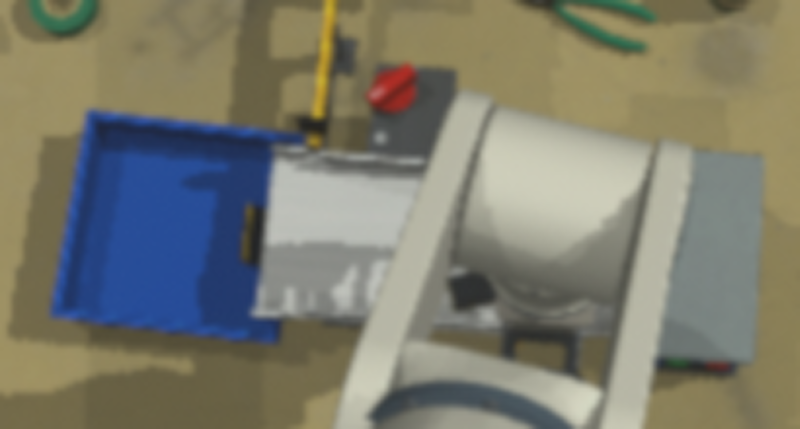

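{"fn": "carry_out", "kwargs": {
  "moves": [0.08,0.1,0.6,-0.03,0,0,0,0.6,0,0,0,0,0,0,0,0.25,0,0,0,0,0.25,0,0,0,0,0.25,0,0,0,0,0.25,0,0,0,0,0.25,0,0,0,0]
}}

```text
time_s: 17.05
tool_pos: [0.4909, -0.0697, 0.0612]
tool_rot: [[0.083, 0.997, 0.001], [0.997, -0.083, -0.0], [-0.0, 0.001, -1.0]]
ft_force: [0.1, -0.1, 0.6]
grip_width: 0.0006
gripper_force: 0.2
```

```bash
python3 plan.py s -34 132 60 90 18|head -2;python3 - <<'E'
from h import *
D=np.load('top0.npy') 
p,D=env.grab_frame('top'); m=np.zeros(D.shape,bool); m[215:245,200:222]=1; m&=p.max(2)<90
P=np.load('P.npy'); C=cloud('top',D,m); print(np.c_[w2st(P,C),C[:,2]*1000].round(0)[::6])
E
```

```text
t 17.05 pos [490.9 -69.7  61.2] st [-32.8 -42.8] yaw st 90.1 F [ 0.1 -0.1  0.6] M [-0.03 -0.05  0.02] w 0.6 q6 -3.5 target [504.6 104.6  60. ]
[0.24, -0.0, 0.0, 0.0]
[[ 27. 142.  13.]
 [ 21. 129.  31.]
 [ 14. 144.  32.]
 [ 11. 144.  30.]
 [  8. 143.  30.]
 [  4. 143.  32.]
 [  1. 142.  33.]
 [ -2. 142.  32.]
 [ -5. 145.  29.]
 [ -2. 128.  22.]
 [ -7. 129.  34.]
 [-10. 132.  28.]
 [-14. 130.  37.]
 [-16. 131.  32.]
 [-20. 130.  34.]
 [-21. 130.  19.]]
```

{"fn": "carry_out", "kwargs": {
  "moves": [0.25,0,0,0,0,0.25,0,0,0,0,0.25,0,0,0,0,0.25,0,0,0,0,0.25,0,0,0,0,0.25,0,0,0,0,0.25,0,0,0,0,0.25,0,0,0,0]
}}

```text
time_s: 17.9
tool_pos: [0.4973, 0.0098, 0.0606]
tool_rot: [[0.084, 0.996, -0.0], [0.996, -0.084, 0.0], [0.0, -0.0, -1.0]]
ft_force: [-0.4, -0.8, 0.5]
grip_width: 0.0005
gripper_force: 0.2
```

{"fn": "carry_out", "kwargs": {
  "moves": [0.25,0,0,0,0,0.25,0,0,0,0,0.25,0,0,0,0,0.25,0,0,0,0,0.25,0,0,0,0,0.25,0,0,0,0,0.25,0,0,0,0,0.25,0,0,0,0]
}}

```text
time_s: 18.7
tool_pos: [0.5039, 0.0896, 0.0606]
tool_rot: [[0.084, 0.996, -0.0], [0.996, -0.084, 0.0], [0.0, -0.0, -1.0]]
ft_force: [-0.1, 0.0, 0.1]
grip_width: 0.0004
gripper_force: 0.0
```

{"fn": "carry_out", "kwargs": {
  "moves": [0.25,0,0,0,0,0.1,0,0,0,0,0,0,0,0,0,0,0,-0.6,0,0,0,0,-0.6,0,0,0,0,0,0,0]
}}

```text
time_s: 19.3
tool_pos: [0.507, 0.1027, 0.1111]
tool_rot: [[0.084, 0.996, 0.004], [0.996, -0.084, 0.001], [0.001, 0.004, -1.0]]
ft_force: [1.1, 0.5, -1.3]
grip_width: 0.0009
gripper_force: 0.0
```

```bash
python3 plan.py s 29 -97 107 90 7 | head -2
```

```text
t 19.3 pos [507.  102.7 111.1] st [-31.5 130.3] yaw st 90.06 F [ 1.1  0.5 -1.3] M [-0.06 -0.13  0.03] w 0.9 q6 16.1 target [ 547.9 -128.9  107. ]
[-0.81, 0.22, 0.01, 0.0]
```

{"fn": "carry_out", "kwargs": {
  "moves": [-0.81,0.22,0,0,0,-0.81,0.22,0,0,0,-0.81,0.22,0,0,0,-0.81,0.22,0,0,0,-0.81,0.22,0,0,0,-0.81,0.22,0,0,0,-0.81,0.22,0,0,0,0,0,0,0,0]
}}

```text
time_s: 20.1
tool_pos: [0.5478, -0.132, 0.1078]
tool_rot: [[0.087, 0.996, 0.0], [0.996, -0.087, -0.001], [-0.001, 0.0, -1.0]]
ft_force: [0.5, -0.0, -0.1]
grip_width: 0.0005
gripper_force: 0.0
```

```bash
python3 plan.py s 28 -97 60 90 2
python3 - <<'E'
from h import *
p,D=snap('top','t3')
cv2.imwrite('pics/t3c.png',cv2.resize(p[170:280,145:350,::-1],None,fx=3.9,fy=3.9,interpolation=cv2.INTER_CUBIC))
E
```

```text
t 20.1 pos [ 547.8 -132.   107.8] st [  29.2 -100.1] yaw st 89.9 F [ 0.5 -0.  -0.1] M [ 0.03 -0.08 -0.03] w 0.5 q6 -8.7 target [ 546.9 -128.8   60. ]
[0.04, -0.02, 0.6, -0.01]
[0.04, -0.02, 0.6, -0.01]
```

View pics/t3c.png

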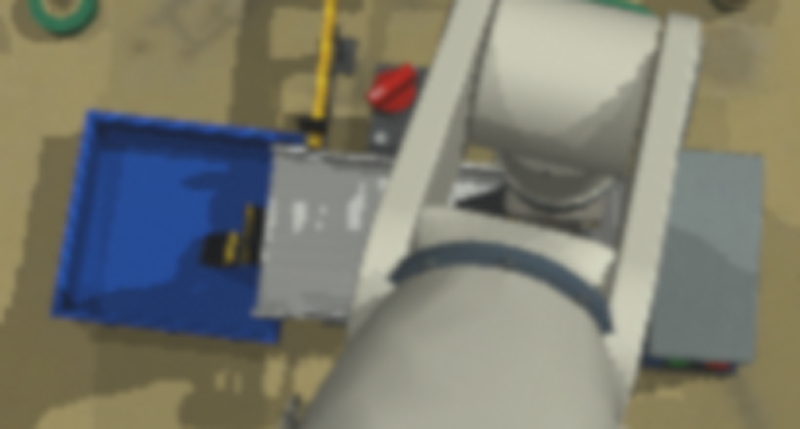

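Two relays are in the tote (around (215–255, 240)); the tray shows only the third, at about (480, 205) by the arm. Now the third.

{"fn": "carry_out", "kwargs": {
  "moves": [0.06,-0.04,0.6,0,0,0,0,0.6,0,0,0,0,0,0,0,0.25,0,0,0,0,0.25,0,0,0,0,0.25,0,0,0,0,0.25,0,0,0,0,0.25,0,0,0,0]
}}

```text
time_s: 20.95
tool_pos: [0.5507, -0.075, 0.0612]
tool_rot: [[0.083, 0.997, 0.001], [0.997, -0.083, -0.0], [-0.0, 0.001, -1.0]]
ft_force: [0.4, 0.0, 0.4]
grip_width: 0.0004
gripper_force: 0.1
```

{"fn": "carry_out", "kwargs": {
  "moves": [0.25,0,0,0,0,0.25,0,0,0,0,0.25,0,0,0,0,0.25,0,0,0,0,0.25,0,0,0,0,0.25,0,0,0,0,0.25,0,0,0,0,0.25,0,0,0,0]
}}

```text
time_s: 21.75
tool_pos: [0.5571, 0.0044, 0.0606]
tool_rot: [[0.084, 0.996, 0.0], [0.996, -0.084, 0.0], [0.0, 0.0, -1.0]]
ft_force: [-0.8, -0.5, 0.4]
grip_width: 0.0005
gripper_force: 0.2
```

{"fn": "carry_out", "kwargs": {
  "moves": [0.25,0,0,0,0,0.25,0,0,0,0,0.25,0,0,0,0,0.25,0,0,0,0,0.25,0,0,0,0,0.25,0,0,0,0,0.25,0,0,0,0,0.25,0,0,0,0]
}}

```text
time_s: 22.55
tool_pos: [0.5638, 0.0842, 0.0606]
tool_rot: [[0.084, 0.996, 0.0], [0.996, -0.084, 0.0], [0.0, 0.0, -1.0]]
ft_force: [0.3, -0.4, -0.6]
grip_width: 0.0004
gripper_force: 0.0
```

{"fn": "carry_out", "kwargs": {
  "moves": [0.25,0,0,0,0,0.1,0,0,0,0,0,0,0,0,0,0,0,-0.8,0,0,0,0,-0.8,0,0.2,0,0,0,0,0.45]
}}

```text
time_s: 23.15
tool_pos: [0.5675, 0.0973, 0.1285]
tool_rot: [[0.084, 0.996, 0.006], [0.996, -0.084, 0.001], [0.001, 0.006, -1.0]]
ft_force: [-0.1, 0.7, -0.1]
grip_width: 0.0142
gripper_force: 0.0
```

```bash
python3 plan.py s 80.5 87 125 90 3
```

```text
t 23.15 pos [567.5  97.3 128.5] st [ 29.3 130.1] yaw st 90.06 F [-0.1  0.7 -0.1] M [-0.05 -0.09  0.01] w 14.2 q6 14.4 target [614.8  50.  125. ]
[-0.36, 0.43, 0.03, 0.0]
[-0.36, 0.43, 0.03, 0.0]
[-0.36, 0.43, 0.03, 0.0]
```

{"fn": "carry_out", "kwargs": {
  "moves": [-0.8,0.2,0,0,0.45,-0.8,0.2,0,0,0.45,-0.8,0.2,0,0,0.45,-0.8,0.2,0,0,0.45,-0.8,0.2,0,0,0.45,-0.8,0.2,0,0,0.45,0,0,0,0,0.45]
}}

```text
time_s: 23.85
tool_pos: [0.5968, -0.1018, 0.124]
tool_rot: [[0.087, 0.996, 0.0], [0.996, -0.087, -0.001], [-0.001, 0.0, -1.0]]
ft_force: [0.0, 0.8, 0.0]
grip_width: 0.0414
gripper_force: 0.0
```

```bash
python3 plan.py s 80.5 87 130 90 5|head -2
python3 - <<'E'
from h import *
p,D=snap('top','t4')
cv2.imwrite('pics/t4c.png',cv2.resize(p[170:280,145:350,::-1],None,fx=3.9,fy=3.9,interpolation=cv2.INTER_CUBIC))
E
```

```text
t 23.85 pos [ 596.8 -101.8  124. ] st [ 75.4 -65.8] yaw st 89.9 F [0.  0.8 0. ] M [-0.06 -0.08  0.01] w 41.4 q6 -4.8 target [614.8  50.  130. ]
[0.76, 0.02, -0.03, -0.01]
```

View pics/t4c.png

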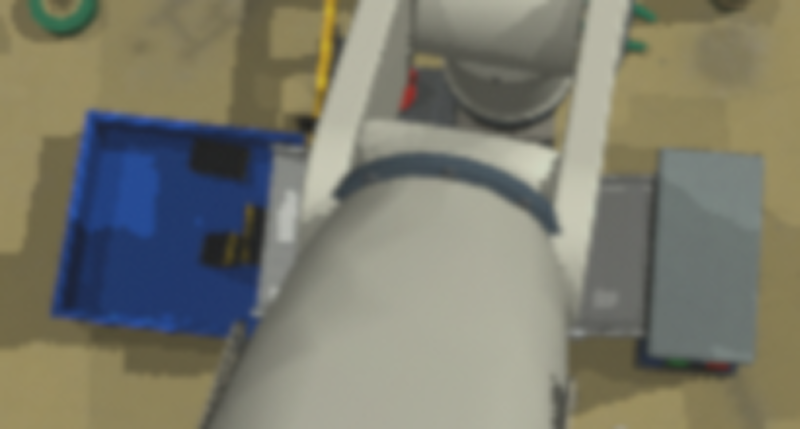

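The picture shows all three relays in the tote, at (218,157), (215,248) and (252,235). Next I shut the gate.

{"fn": "carry_out", "kwargs": {
  "moves": [0.76,0.02,-0.03,0,0.45,0.76,0.02,-0.03,0,0.45,0.76,0.02,-0.03,0,0.45,0.76,0.02,-0.03,0,0.45,0.7,0.02,-0.03,0,0.45,0,0,0,0,0.45,0,0,0,0,0.45]
}}

```text
time_s: 24.6
tool_pos: [0.6124, 0.0516, 0.1302]
tool_rot: [[0.082, 0.997, -0.001], [0.997, -0.082, -0.0], [-0.0, -0.001, -1.0]]
ft_force: [-0.3, -0.4, 0.2]
grip_width: 0.0414
gripper_force: 0.0
```

```bash
python3 plan.py s 80 87 88 90 2
```

```text
t 24.6 pos [612.4  51.6 130.2] st [78.  88.4] yaw st 90.2 F [-0.3 -0.4  0.2] M [-0.02 -0.1   0.04] w 41.4 q6 9.4 target [614.3  50.1  88. ]
[-0.02, 0.03, 0.53, 0.02]
[-0.02, 0.03, 0.53, 0.02]
```

{"fn": "carry_out", "kwargs": {
  "moves": [-0.04,0.05,0.5,0.03,0.45,0,0,0.5,0,0.45,0,0,0,0,0.2,0,0,0,0,0,0,0,0,0,0,0,0,0,0,0,0,0,0,0,0,0,-0.2,0,0,0]
}}

```text
time_s: 25.4
tool_pos: [0.6083, 0.0494, 0.0915]
tool_rot: [[0.086, 0.996, 0.003], [0.996, -0.086, -0.0], [0.0, 0.003, -1.0]]
ft_force: [1.2, -1.8, 3.3]
grip_width: 0.0076
gripper_force: 15.0
```

```bash
python3 plan.py s -44 87 88 90 6
```

```text
t 25.4 pos [608.3  49.4  91.5] st [74.  85.8] yaw st 89.95 F [ 1.2 -1.8  3.3] M [-0.24 -0.35 -0.04] w 7.6 q6 9.5 target [490.8  60.6  88. ]
[0.0, -0.49, 0.01, -0.0]
[0.0, -0.49, 0.01, -0.0]
[0.0, -0.49, 0.01, -0.0]
[0.0, -0.49, 0.01, -0.0]
[0.0, -0.49, 0.01, -0.0]
[0.0, -0.49, 0.01, -0.0]
```

{"fn": "carry_out", "kwargs": {
  "moves": [0,-0.5,0,0,0,0,-0.5,0,0,0,0,-0.5,0,0,0,0,-0.5,0,0,0,0,-0.5,0,0,0,0,-0.4,0,0,0,0,-0.1,0,0,0,0,0,0,0,0]
}}

```text
time_s: 26.2
tool_pos: [0.4909, 0.0597, 0.0917]
tool_rot: [[0.085, 0.996, 0.009], [0.996, -0.085, -0.0], [0.001, 0.009, -1.0]]
ft_force: [11.2, -3.8, -8.7]
grip_width: 0.0081
gripper_force: 15.0
```

```bash
python3 plan.py s -44 87 88 90 1
```

```text
t 26.2 pos [490.9  59.7  91.7] st [-43.8  86.1] yaw st 90.0 F [11.2 -3.8 -8.7] M [-0.75 -2.1   0.02] w 8.1 q6 11.8 target [490.8  60.6  88. ]
[0.02, -0.0, 0.09, 0.0]
```

{"fn": "carry_out", "kwargs": {
  "moves": [0,0,0,0,0.25,0,0,0,0,0.4,0,0,-0.7,0,0.4,0,0,-0.7,0,0.4,-0.8,0,-0.5,0,0.4,-0.8,-0.2,-0.5,0,0.4,-0.8,-0.2,-0.3,0,0.4,-0.8,-0.2,0,0,0.4]
}}

```text
time_s: 27.0
tool_pos: [0.4527, -0.0665, 0.2004]
tool_rot: [[0.085, 0.996, 0.003], [0.996, -0.085, -0.0], [-0.0, 0.003, -1.0]]
ft_force: [0.4, -0.1, -0.4]
grip_width: 0.037
gripper_force: 0.0
```

{"fn": "carry_out", "kwargs": {
  "moves": [-0.8,-0.2,0,0,0.4,-0.8,-0.2,0,0,0.4,-0.8,-0.2,0,0,0.4,-0.8,0,0,0,0.4,-0.8,0,0,0,0.4,-0.8,0,0,0,0.4,0,0,0,0,0.4]
}}

```text
time_s: 27.7
tool_pos: [0.4117, -0.2574, 0.1987]
tool_rot: [[0.088, 0.996, 0.0], [0.996, -0.088, -0.001], [-0.001, 0.0, -1.0]]
ft_force: [-0.0, 0.4, -0.5]
grip_width: 0.0365
gripper_force: 0.0
```

Run:
```python
from h import *
p,D=snap('top','t5')
cv2.imwrite('pics/t5c.png',cv2.resize(p[170:280,145:350,::-1],None,fx=3.9,fy=3.9,interpolation=cv2.INTER_CUBIC))
m=np.zeros(D.shape,bool);m[170:280,145:260]=1
C=cloud('top',D,m);T=C[(C[:,2]>.095)&(C[:,2]<.115)&(C[:,1]>.03)&(C[:,0]<.6)];print(len(T),T.mean(0),env.get_obs()['time_s'])
```

```text
23 [0.48752791 0.06153463 0.10479921] 27.75
```

View pics/t5c.png

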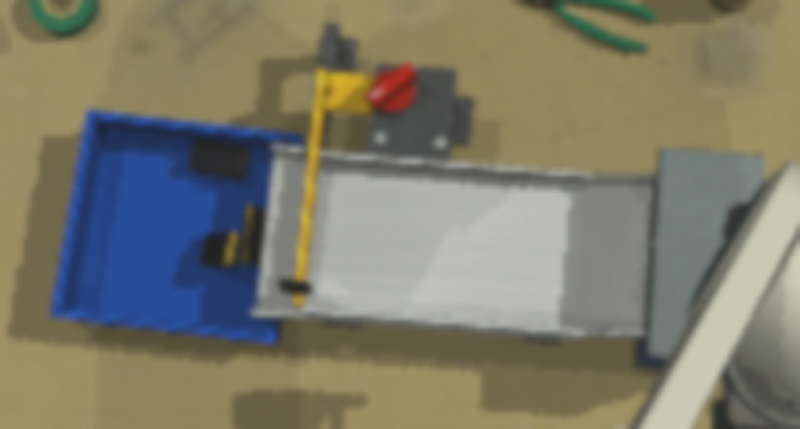

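The gate is shut: its tab is back at (294,287), within 1 mm of where it started. The tray is empty and the three relays lie in the tote, which hasn't moved.

```bash
python3 -c "
from cell import env
print(env.close_job())"
```

```text
the job is handed in; nothing more can be done
None
```

The job is handed in at about 28 s of robot time: I turned the knob about 133° counter-clockwise, opened the gate to its stop, swept all three relays into the tote and slid the gate fully shut, and the arm touched nothing else that I could see.

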